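# Lay out the wheel-hub parts for reassembly

### The arm

A 7-joint arm with a two-finger parallel gripper is mounted at the origin on the work surface. World frame = base frame: x ahead of the robot, y to its left, z up, the work surface at z = 0. Lengths are in m, angles in rad, forces in N, time in s.
With the tool pointing down it reaches from about 0.4 to 0.85 m from the base axis. Payload 4.5 kg.
Tool frame: the origin (TCP) lies at the very end of the fingers, on their centre line; the grasp point (between the pads) lies 19 mm behind it (r.grip_point_offset is the distance from the TCP to the grasp point, in m); y points along the fingers, x is the direction in which the jaws open and shut, and the axes are right-handed (so a half turn about y gives the same grasp; the last joint's range is limited). The gripper opens to 88 mm and grips with 3 to 60 N. Pads are 18 mm wide; open, the fingers measure 123 mm over their backs; the gripper's body (75 mm by 187 mm) begins 45 mm behind the grasp point.
Start: joints at [-1.248, 0.689, -0.195, 1.565, 0.157, 0.902, -0.215], TCP at [0.178, 0.599, 0.239] pointing down, gripper open.
Joint ranges: [-3.01, 3.01], [-0.46, 2.08], [-1.47, 1.51], [0.13, 2.56], [-1, 4.14], [0.04, 2.09], [-2.66, 2.66]. Speed limits (rad/s): [2.57, 2.57, 3.14, 3.14, 3.14, 3.14, 3.14].

### API

Orientations are given as a unit quaternion [x, y, z, w].
In Python, from plant import get_state, snapshot, camera_params, job, r gives the robot as it stands.
- The arm moves only by the tool carry_out, never from a script. Its arguments are lists of equal length, an entry for each row: "offset": the shift along the world's x, y, z in m, a list of three; "twist": the turn about the world's z in degrees. In form: {"offset": [[tx, ty, tz], ...], "twist": [twist, ...]}. A call has 1 to 8 rows; each row shifts and turns the commanded pose from where the row before left it; what a row does not reach is not made up. A row lasts 1/8 s, in which the tool goes at most 62.5 mm and 10.7 degrees, less where a joint would pass 70% of its speed; a pose out of reach is approached as far as the arm can. A call with a gripper value outside its range is refused whole. "grip" is the finger opening in m, from 0 to 0.0881, set as the call begins (left out, the last holds). The fingers move at their own pace and stop on an object; "newtons" is the grip in N (left out, the last holds). Time passes only in rows, so rows that do not move let the fingers close. It gives the time, the measured TCP pose, the force and the opening at its end, in the units of the state.
- get_state(): the state, without advancing time (a new reading comes with each control period).
- snapshot(name): name is "scene" or "top" or "wrist"; returns the picture (420x560x3 uint8, red, green, blue); there is no depth.
- camera_params(name): a dict with "camera_matrix" (3x3 intrinsics, pixels), "eye" and "orientation" of the camera in the world. Camera axes: x right, y up, looking along -z (the intrinsics and any distortion apply to the point x, -y, -z); pixel columns grow to the right and rows downward; lengths in m; the calibration is good to about 2 mm. A picture is of the moment at which its call begins: read the wrist's pose just before it. camera_params takes no time and is no camera call; for the wrist camera it gives the pose at the moment of the call.
- job.finish_job(): hands the job in, once; it reports no verdict.
The state is a dict: "clock": time; "q": joint angles; "qd": joint speeds; "joint_torque": joint torques, N m; "tool_pos": TCP position; "eef_rot": TCP orientation; "contact_force": force on the tool from outside, world axes, zero at the start; "moment": the same for the moment, N m; "opening": opening from 0.0 (shut) to 1.0 (fully open).
Only numpy, scipy, OpenCV 4.12 (cv2) and the standard library are available. Lean on these libraries where they do the work, as an engineer would, in place of code of your own. Each camera call takes 0.05 s, during which the arm holds its last target. There are 200 camera calls.

### The job

Lay out the parts of the wheel bearing ready for reassembly: slip the large bearing over the stub on the hub so that it lies flat on the hub's flange, put the hexagon nut in the middle of the rubber pad behind the hub (on its far side from the robot) and the short solid bush in the middle of the pad behind the bevel gear. Stand the long sleeve upright in the middle of the rubber pad between the hub and the bevel gear, and set the domed cap centrally on top of the sleeve, dome up.

Things in the scene. Friction and masses are not known exactly. Their poses are not given: they have to be found in the camera images.
- bearing_center (a point): centre (half-way up) of the large bearing: a plain steel ring lying flat, 62 mm outside diameter, 34 mm bore, 20 mm high; z is its axis, up. Loose. (A bystander ring of only 32 mm is not part of the job.)
- nut_center (a point): centre (half-way up) of the dark steel hexagon nut, lying flat, 46 mm across flats, 53 mm across corners, 28 mm high; z up, and its x axis is square to one pair of flats (the other pairs are at 60 and 120 degrees). The dark circle on its top is only a marking: it is solid. Loose.
- sleeve_center (a point): centre (half-way up) of the long steel sleeve, a tube standing upright, 44 mm outside diameter, 30 mm bore, 60 mm tall; z is its axis, up. Loose.
- cap_center (a point): centre (half-way up) of the pale aluminium domed cap, 48 mm across, 26 mm high: solid with a flat underside, a straight side for the lower 14 mm, then a dome; it starts dome up. z up. Loose.
- bush_center (a point): centre (half-way up) of the short solid brass bush, a plain cylinder 32 mm across and 20 mm high standing upright; z is its axis, up. Loose.
- hub: the wheel hub, fixed to the bench: a round dark steel flange 120 mm across and 14 mm thick with five dark bolt holes, and from its middle an upright bright stub 22 mm in diameter that reaches 58 mm above the bench, its top edge bevelled. Origin on its axis, at the bench surface. It is on the left or the right, changed over with the bevel gear.
- gear: the bevel gear, fixed to the bench: a dark toothed steel cone about 100 mm across and 46 mm tall, no stub. Origin on its axis, at the bench surface.
- pad_mid: round black rubber pad, 72 mm across and 3 mm thick, fixed to the bench; its origin is the centre of its underside, on the bench surface; the one near the middle of the bench, between hub and bevel gear
- pad_left: round black rubber pad, 72 mm across and 3 mm thick, fixed to the bench; its origin is the centre of its underside, on the bench surface; the one at the back on the robot's left (+y), behind whichever of hub and gear is on the left
- pad_right: round black rubber pad, 72 mm across and 3 mm thick, fixed to the bench; its origin is the centre of its underside, on the bench surface; the one at the back on the robot's right (-y), behind whichever of hub and gear is on the right
Not all that is in view belongs to the job. Leave any yellow look-alike of the part that bears sleeve_center alone.

How it is judged:
At the end, for the whole second after the job is handed in: Bearing flat on the hub's flange round the stub (10 mm); nut flat on the pad behind the hub and bush on the pad behind the gear (15 mm); sleeve upright on the pad between hub and gear (15 mm); cap dome up on the sleeve (10 mm). Heights within 4 mm, tilts under 0.15 rad, released and at rest (horizontal distance between bearing_center and hub below 0.01 m and z of bearing_center in the frame of hub between 0.02 and 0.028 m and horizontal distance between sleeve_center and pad_mid below 0.015 m and z of sleeve_center in the frame of pad_mid between 0.029 and 0.037 m and horizontal distance between cap_center and sleeve_center below 0.01 m and z of cap_center in the frame of sleeve_center between 0.039 and 0.047 m and ((world y of hub above 0 m and horizontal distance between nut_center and pad_left below 0.015 m and z of nut_center in the frame of pad_left between 0.013 and 0.021 m and horizontal distance between bush_center and pad_right below 0.015 m and z of bush_center in the frame of pad_right between 0.009 and 0.017 m) or (world y of hub below 0 m and horizontal distance between nut_center and pad_right below 0.015 m and z of nut_center in the frame of pad_right between 0.013 and 0.021 m and horizontal distance between bush_center and pad_left below 0.015 m and z of bush_center in the frame of pad_left between 0.009 and 0.017 m)) and angle between each of bearing_center, nut_center, sleeve_center, cap_center, bush_center's own z axis and vertical below 0.15 rad and linear speed of each of bearing, nut, sleeve, cap, bush below 0.02 m/s); the robot touches nothing.
It also fails if it takes over 115 s, if anything falls off the work surface, if the arm or the gripper's body presses on something with over 40 N, if the wrist force passes 120 N, or if a joint passes its speed limit or range.

## Working session

There is one attempt and no reset: what is moved stays moved. The work goes in short steps, Python scripts to look and compute and a tool call to move; the robot and the scene stay as the last step left them, time stands still between calls to the robot, and variables do not carry over. Pictures are saved under pics/ and viewed, about 12 in all and at most 16, crops included, and the job is handed in when it is done.

Besides the shell and the picture viewer there is one more tool, called as name(argument=value, ...) on one line, values as JSON. carry_out: Moves the arm, as the interface text tells. Its arguments: {"type":"object","properties":{"offset":{"type":"array"},"twist":{"type":"array"},"grip":{"type":"number"},"newtons":{"type":"number"}},"required":["offset","twist"]}

```bash
mkdir -p pics && cat > h.py <<'E'
import numpy as np, cv2
from plant import get_state, snapshot, camera_params, job, r
from scipy.spatial.transform import Rotation as R
def shot(name, fn):
    p=camera_params(name); im=snapshot(name)
    cv2.imwrite('pics/'+fn+'.png', im[:,:,::-1]); np.save('pics/'+fn+'.npy',{'p':p},allow_pickle=True)
    return im,p
def load(fn):
    return cv2.imread('pics/'+fn+'.png'), np.load('pics/'+fn+'.npy',allow_pickle=True).item()['p']
def rot(o):
    o=np.array(o,float); return o if o.shape==(3,3) else R.from_quat(o).as_matrix()
def px2pt(p,u,v,z):
    K=np.array(p['camera_matrix']); d=cv2.undistortPoints(np.array([[[u,v]]],float),K,np.array(p.get('distortion',np.zeros(5)),float))[0,0]
    w=rot(p['orientation'])@np.array([d[0],-d[1],-1]); e=np.array(p['eye']); return e+w*(z-e[2])/w[2]
def proj(p,P):
    K=np.array(p['camera_matrix']); c=rot(p['orientation']).T@(np.array(P,float)-p['eye']); c=np.array([c[0],-c[1],-c[2]])
    return cv2.projectPoints(c[None,None],np.zeros(3),np.zeros(3),K,np.array(p.get('distortion',np.zeros(5)),float))[0].ravel()
E
python3 - <<'E'
from h import *
for n in('top','scene'):
    im,p=shot(n,n+'0'); print(n,p)
print(get_state(), r.grip_point_offset)
E
```

```text
top {'camera_matrix': array([[506.88583002,   0.        , 273.75252947],
       [  0.        , 506.88583002, 209.42550577],
       [  0.        ,   0.        ,   1.        ]]), 'eye': array([ 0.51215427, -0.04146058,  1.17911916]), 'orientation': array([ 0.01866893, -0.01421084, -0.70050142,  0.71326523])}
scene {'camera_matrix': array([[518.31664123,   0.        , 283.95774308],
       [  0.        , 518.31664123, 219.53999906],
       [  0.        ,   0.        ,   1.        ]]), 'eye': array([1.27423341, 0.30997963, 0.60736258]), 'orientation': array([0.24511795, 0.39652499, 0.74813867, 0.47220086])}
{'clock': 0.1, 'q': array([-1.2481996 ,  0.68993289, -0.19451953,  1.56622285,  0.15727113,
        0.90252578, -0.21511928]), 'qd': array([ 0.00069987, -0.00183961,  0.00203237, -0.00372929, -0.00020818,
        0.00061403, -0.0015172 ]), 'joint_torque': array([-2.95607439e-03, -5.28502071e+01, -1.27133712e+00, -1.53840494e+01,
       -5.25243336e-02,  1.87729202e-03,  4.40051485e-05]), 'tool_pos': array([0.17787247, 0.59855594, 0.23797435]), 'eef_rot': array([ 0.56712479,  0.42239833, -0.42331768, -0.56634907]), 'contact_force': array([ 0.46537079,  0.40980644, -0.18037758]), 'moment': array([ 0.01674886, -0.0328531 ,  0.02757787]), 'opening': 0.9946824918877724} 0.0187
```

View pics/top0.png

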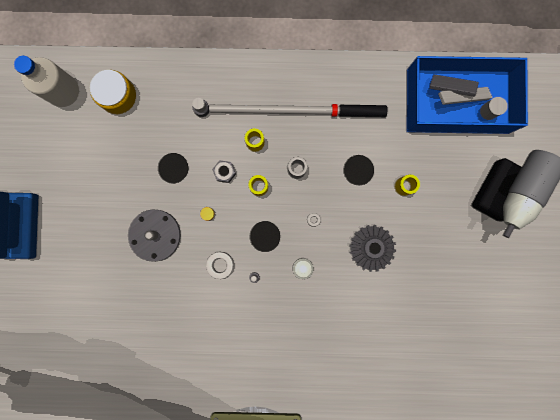

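View pics/scene0.png

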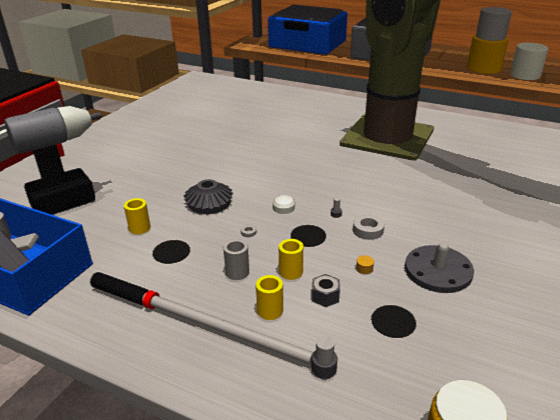

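Top view, camera up = +x and left = +y. Candidates by pixel:
- **Hub:** (154,235), on the +y side. **Gear:** (373,248).
- **Pads:** (173,168), (265,236) and (359,170).
- **Sleeve:** the grey one at (297,167). The yellow look-alikes are at (255,139), (259,185) and (409,185).
- **Bearing:** (220,265). The bystander ring is at (314,220).
- **Nut:** (224,171). A small bolt is at (254,278).
- **Cap:** (303,268).
- **Bush:** (207,214).

Next I'll measure these and check one close crop.

```bash
python3 - <<'E'
from h import *
im,p=load('top0')
x0,y0,s=120,115,2.5
c=cv2.resize(im[115:310,120:430],None,fx=s,fy=s,interpolation=cv2.INTER_CUBIC)
cv2.imwrite('pics/crop0.png',c)
hsv=cv2.cvtColor(im,cv2.COLOR_BGR2HSV).astype(int); g=cv2.cvtColor(im,cv2.COLOR_BGR2GRAY)
masks={'dark':(g<60),'mid':(g<110),'sat':(hsv[...,1]>130)&(g>70),'bright':(g>190)}
for n,m in masks.items():
    m=m.astype(np.uint8); k,l,st,ce=cv2.connectedComponentsWithStats(m[115:310,120:430])
    for i in range(1,k):
        if st[i,4]>60: print(n,st[i],(ce[i]+[120,115]).round(1))
for n,u,v,z in [('hub_top',149.5,235.5,.058),('padL',173,168,.003),('padM',265,236.5,.003),('padR',359,170,.003),('sleeve',297,167,.06),('bearing',220,265,.02),('nut',224,171,.028),('cap',303,268,.02),('bush',207.5,213.5,.02),('gear',373,248,.03)]:
    print(n,px2pt(p,u,v,z).round(4))
E
```

```text
dark [218   0  49   3 100] [362.8 115.6]
dark [287   0  23  18 281] [415.9 124.9]
dark [ 39  38  30  30 703] [173.  167.6]
dark [224  40  30  30 706] [358.5 169.7]
dark [99 51 10 10 78] [223.4 170.4]
dark [130 106  30  31 718] [264.7 236.1]
dark [237 111  33  44 212] [372.4 247. ]
dark [ 31 116  10  11  66] [155.8 236. ]
dark [249 128  12  11 107] [374.5 247.9]
mid [148   0  61   1  61] [298. 115.]
mid [210   0  57   4 185] [357.8 116.2]
mid [286   0  24  20 462] [417.7 124.2]
mid [128  16  13  13  94] [253. 136.]
mid [126  24  22  15 143] [259.5 147.1]
mid [ 38  38  31  31 741] [172.8 167.7]
mid [223  40  31  31 741] [358.3 169.7]
mid [171  45  14  11  83] [296.7 164. ]
mid [ 96  49  21  20 106] [229.2 176.4]
mid [98 51 11 10 89] [223.4 170.5]
mid [167  52  22  14 109] [299.6 175. ]
mid [274  61  21  22 140] [401.2 188.7]
mid [131  63  14  13  84] [256.3 182.6]
mid [285  62  12  14  94] [411.5 183. ]
mid [133  67  19  17 102] [264.9 192.4]
mid [   8   94   53   53 2135] [154.4 235.1]
mid [130 106  30  31 753] [264.5 236.1]
mid [ 229  110   47   47 1602] [372.  247.7]
sat [297   0  13   9 115] [423.1 119. ]
sat [124  13  20  20 172] [253.8 137.9]
sat [280  59  20  20 170] [409.4 183.7]
sat [128  60  20  20 170] [257.8 184.5]
sat [ 80  92  15  14 147] [206.8 213.4]
bright [96 48 16 17 97] [223.5 170.6]
bright [ 87 138  25  25 287] [219.3 264.8]
bright [175 146  16  16 209] [302.6 268.5]
hub_top [0.5016 0.2399 0.058 ]
padL [0.6594 0.2034 0.003 ]
padM [ 0.5037 -0.0144  0.003 ]
padR [ 0.6623 -0.2304  0.003 ]
sleeve [ 0.6593 -0.0838  0.06  ]
bearing [0.4371 0.0865 0.02  ]
nut [0.6514 0.0814 0.028 ]
cap [ 0.4338 -0.1027  0.02  ]
bush [0.554  0.1179 0.02  ]
gear [ 0.4824 -0.2595  0.03  ]
```

View pics/crop0.png

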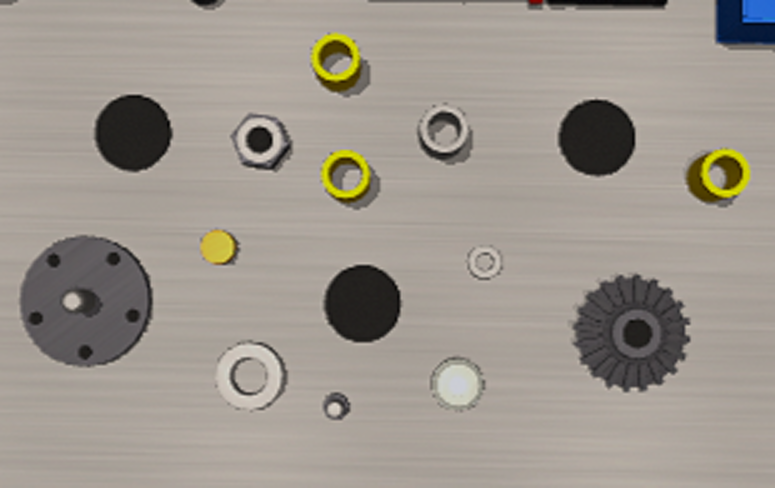

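```bash
python3 - <<'E'
from h import *
im,p=load('top0')
C=lambda a,b:(120+a/2.5,115+b/2.5)
for n,(u,v),z in [('hubflange',(154.4,235.1),.014),('stubtop',C(72,300),.058),('padL',(173,167.7),.003),('padM',(264.6,236.1),.003),('padR',(358.4,169.7),.003),('sleeve',C(444,130),.06),('bearing',(219.6,265),.02),('nut',(223.5,170.5),.028),('cap',(302.7,268.4),.02),('bush',(206.8,213.4),.02),('Y1',(253.8,137.9),.06),('Y2',(257.8,184.5),.06),('Y3',(409.4,183.7),.06),('smallring',C(485,262),.005)]:
    print(n,px2pt(p,u,v,z).round(4)[:2])
s=get_state(); M=rot(s['eef_rot']); print(M.round(3)); print('jaw yaw deg',np.degrees(np.arctan2(M[1,0],M[0,0])))
E
```

```text
hubflange [0.5023 0.2396]
stubtop [0.5027 0.2414]
padL [0.6601 0.2034]
padM [ 0.5046 -0.0135]
padR [ 0.663 -0.229]
sleeve [ 0.6593 -0.0851]
bearing [0.437  0.0874]
nut [0.6525 0.0826]
cap [ 0.4329 -0.102 ]
bush [0.5542 0.1195]
Y1 [0.7227 0.0134]
Y2 [0.6188 0.0024]
Y3 [ 0.6265 -0.3329]
smallring [ 0.5444 -0.1272]
[[ 0.285 -0.    -0.959]
 [ 0.959 -0.002  0.285]
 [-0.002 -1.    -0.   ]]
jaw yaw deg 73.45525804329525
```

carry_out(offset=[[0.026,-0.051,-0.008],[0.026,-0.051,-0.008],[0.026,-0.051,-0.008],[0.026,-0.051,-0.008],[0.026,-0.051,-0.008],[0.026,-0.051,-0.008],[0.026,-0.051,-0.008],[0.026,-0.051,-0.008]], twist=[2,2,2,2,2,2,2,2], grip=0.088, newtons=30)

```text
clock: 1.1
tool_pos: [0.3867, 0.1896, 0.1744]
eef_rot: [-0.502, -0.498, 0.498, 0.502]
contact_force: [1.6, 0.1, -0.2]
opening: 0.998
```

carry_out(offset=[[0.026,-0.051,-0.008],[0.026,-0.051,-0.008],[0,0,0],[0,0,0]], twist=[0,0,0,0])

```text
clock: 1.6
tool_pos: [0.4378, 0.0896, 0.1587]
eef_rot: [-0.502, -0.498, 0.497, 0.503]
contact_force: [-1.2, 0.6, -1.1]
opening: 0.993
```

```bash
python3 - <<'E'
from h import *
im,p=shot('wrist','w1'); s=get_state(); print(s['tool_pos'],p['eye'],rot(p['orientation']).round(2),p['camera_matrix'][0,0], s['q'].round(2))
for P in ([.437,.0874,.02],[.5023,.2396,.014]): print(proj(p,P))
E
```

```text
[0.43755694 0.09054943 0.15882716] [0.36984046 0.08983804 0.30393444] [[ 0.01 -0.96 -0.26]
 [ 1.    0.01  0.  ]
 [ 0.   -0.26  0.96]] 365.74300626587166 [-0.11  0.62 -0.31  2.16  0.45  0.42  0.78]
[271.12468807 198.74417122]
[449.06676055 269.39178138]
```

View pics/w1.png

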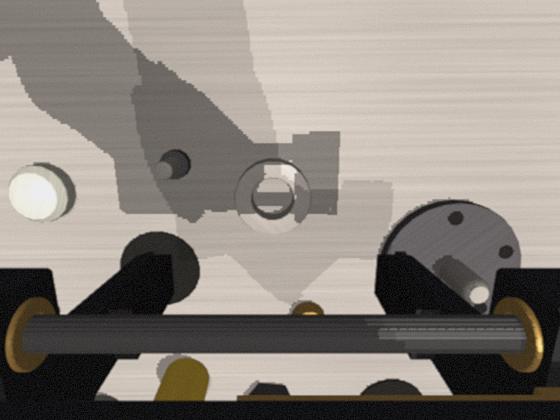

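Shows the bearing at (272,196), within about 3 px (3 mm) of its prediction, and the hub stub top at (480,295). Descending onto the bearing.

carry_out(offset=[[-0.001,-0.002,-0.05],[0,0,-0.05],[0,0,-0.03],[0,0,-0.015],[0,0,-0.009],[0,0,0],[0,0,0]], twist=[0,0,0,0,0,0,0])

```text
clock: 2.52
tool_pos: [0.4399, 0.0881, 0.0172]
eef_rot: [-0.502, -0.496, 0.5, 0.502]
contact_force: [-0.0, 0.0, 0.6]
opening: 0.998
```

carry_out(offset=[[0,0,0],[0,0,0],[0,0,0],[0,0,0],[0,0,0],[0,0,0]], twist=[0,0,0,0,0,0], grip=0.05, newtons=30)

```text
clock: 3.28
tool_pos: [0.4401, 0.0874, 0.017]
eef_rot: [-0.502, -0.496, 0.499, 0.503]
contact_force: [0.8, 2.3, 2.8]
opening: 0.679
```

```bash
python3 - <<'E'
from h import *
s=get_state(); print(s['tool_pos'],s['opening']*.0881,s['contact_force'])
p=load('w1')[1]
for P in ([.5023,.2396,.058],[.5023,.2414,.058]): print(proj(p,P))
print(px2pt(p,480,295,.058))
E
```

```text
[0.44011503 0.08738737 0.01696018] 0.05985341963465393 [0.81789377 2.28501742 2.82854891]
[476.48088877 294.04451805]
[478.90297395 294.02210604]
[0.50311388 0.24232867 0.058     ]
```

carry_out(offset=[[0,0,0],[0,0,0],[0,0,0],[-0.003,0,-0.004],[0,0,-0.005],[0,0,-0.004],[0,0,0],[0,0,0]], twist=[0,0,0,0,0,0,0,0], grip=0.088)

```text
clock: 4.28
tool_pos: [0.438, 0.0866, 0.0051]
eef_rot: [-0.502, -0.495, 0.5, 0.503]
contact_force: [-1.2, 0.2, 0.1]
opening: 0.996
```

carry_out(offset=[[0,0.001,0],[0,0,0],[0,0,0],[0,0,0],[0,0,0],[0,0,0]], twist=[0,0,0,0,0,0], grip=0.05, newtons=35)

```text
clock: 5.03
tool_pos: [0.4381, 0.0877, 0.0052]
eef_rot: [-0.502, -0.496, 0.5, 0.502]
contact_force: [0.1, -0.6, 1.7]
opening: 0.685
```

carry_out(offset=[[0,0,0.03],[0,0,0.04],[0,0,0.03],[0,0,0],[0,0,0]], twist=[0,0,0,0,0])

```text
clock: 5.65
tool_pos: [0.4424, 0.0851, 0.0741]
eef_rot: [0.507, 0.496, -0.498, -0.498]
contact_force: [0.6, -0.2, -2.6]
opening: 0.688
```

```bash
python3 - <<'E'
from h import *
im,p=shot('wrist','w2'); s=get_state(); print(s['tool_pos'],s['opening']*.0881,s['contact_force'])
E
```

```text
[0.44219768 0.08511068 0.07385313] 0.06076145207217862 [-0.53086379  0.62881734 -2.81516519]
```

View pics/w2.png

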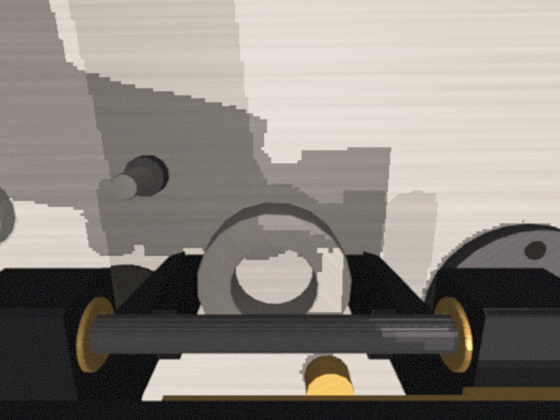

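Bearing held, filling the jaws at (274,280). Its weight reads about 2.8 N. Next: raise it and carry it over the stub.

carry_out(offset=[[0,0,0.03],[0.015,0.039,0],[0.015,0.039,0],[0.015,0.039,0],[0.015,0.039,0],[0,0,0],[0,0,0]], twist=[0,0,0,0,0,0,0])

```text
clock: 6.58
tool_pos: [0.5017, 0.2402, 0.1032]
eef_rot: [0.508, 0.495, -0.5, -0.498]
contact_force: [0.4, -0.9, -1.7]
opening: 0.694
```

```bash
python3 - <<'E'
from h import *
im,p=shot('wrist','w3'); s=get_state(); t=s['tool_pos']; print(t,s['opening']*.0881,rot(s['eef_rot']).round(3))
print('ctr',proj(p,t+[-.001,0,.015]),proj(p,t+[-.001,0,-.005]),'stub',proj(p,[.5027,.2408,.058]))
for a in range(0,360,90): print(proj(p,t+[-.001+.017*np.cos(np.radians(a)),.017*np.sin(np.radians(a)),-.005]).round(), proj(p,t+[-.001+.031*np.cos(np.radians(a)),.031*np.sin(np.radians(a)),.015]).round())
cv2.imwrite('pics/w3c.png',cv2.resize(im[180:400,150:430,::-1],None,fx=2.5,fy=2.5))
E
```

```text
[0.50172    0.23962433 0.10347806] 0.06078964716469614 [[ 0.011  0.005 -1.   ]
 [ 1.    -0.014  0.011]
 [-0.014 -1.    -0.006]]
ctr [272.58327425 289.15161044] [273.35248604 267.8036141 ] stub [276.62537474 240.46557266]
[274. 302.] [273. 357.]
[312. 268.] [352. 289.]
[273. 232.] [272. 213.]
[235. 268.] [194. 289.]
```

View pics/w3c.png

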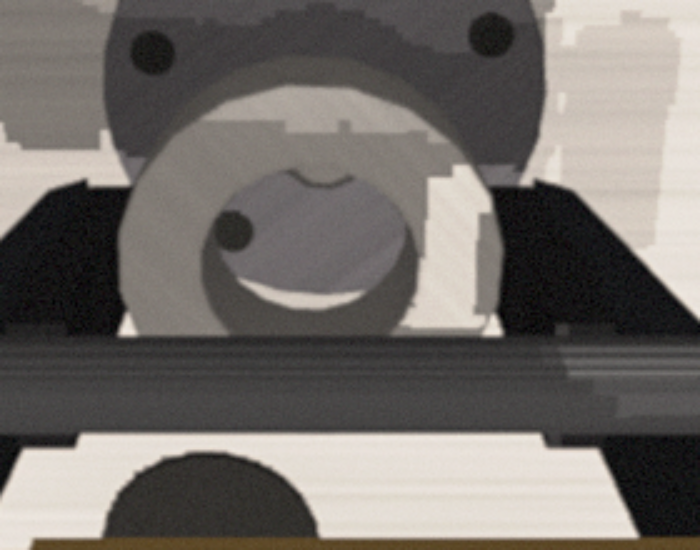

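Bearing is centred at column 274 as predicted. The stub's far edge shows inside the bore at column 279, so a shift of about +2 mm in x and y is needed. Lowering.

carry_out(offset=[[0.002,0.002,0],[0,0,-0.02],[0,0,-0.015],[0,0,0],[0,0,0]], twist=[0,0,0,0,0])

```text
clock: 7.25
tool_pos: [0.5047, 0.2436, 0.07]
eef_rot: [0.507, 0.496, -0.498, -0.498]
contact_force: [0.7, 1.7, -2.3]
opening: 0.691
```

carry_out(offset=[[-0.001,-0.002,-0.01],[0,0,-0.015],[0,0,-0.012],[0,0,-0.008],[0,0,0],[0,0,0]], twist=[0,0,0,0,0,0])

```text
clock: 8.0
tool_pos: [0.5037, 0.2417, 0.0249]
eef_rot: [0.507, 0.496, -0.498, -0.498]
contact_force: [0.4, 0.2, -1.4]
opening: 0.691
```

carry_out(offset=[[0,0,-0.003],[0,0,-0.002],[0,0,0],[0,0,0]], twist=[0,0,0,0])

```text
clock: 8.5
tool_pos: [0.5036, 0.2415, 0.0198]
eef_rot: [0.507, 0.496, -0.498, -0.498]
contact_force: [0.0, -0.6, -2.4]
opening: 0.69
```

carry_out(offset=[[0,0,0],[0,0,0],[0,0,0],[0,0,0]], twist=[0,0,0,0], grip=0.088)

```text
clock: 9.0
tool_pos: [0.5036, 0.2416, 0.0198]
eef_rot: [0.507, 0.496, -0.498, -0.498]
contact_force: [-0.6, 0.7, -0.4]
opening: 0.999
```

carry_out(offset=[[0,0,0.04],[0,0,0.05],[0,0,0.05],[0.03,-0.03,0.04],[0.045,-0.03,0.02],[0.03,-0.045,0],[0,-0.05,0],[0,0,0]], twist=[0,0,0,0,0,0,0,0])

```text
clock: 10.0
tool_pos: [0.609, 0.0799, 0.2188]
eef_rot: [0.51, 0.493, -0.498, -0.499]
contact_force: [-0.5, 0.9, -0.6]
opening: 1.0
```

```bash
python3 - <<'E'
from h import *
im,p=shot('wrist','w4'); s=get_state(); t=s['tool_pos']; print(t,s['opening']*.0881)
for P in ([.6525,.0826,.028],[.66,.2034,.003],[.5027,.241,.034]): print(proj(p,P))
E
```

```text
[0.60854935 0.08386774 0.2193373 ] 0.08827687213462038
[280.84553813 229.57490876]
[398.05129041 227.16574797]
[468.87215757  58.14475142]
```

View pics/w4.png

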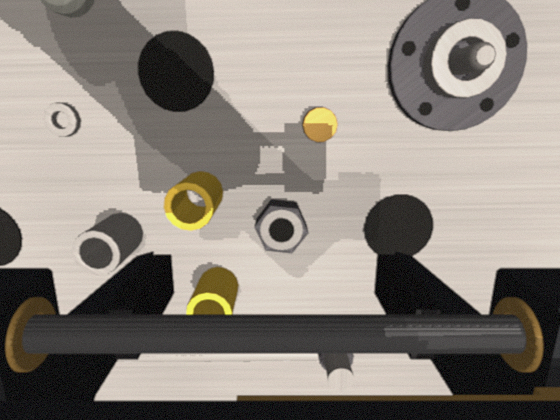

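Bearing sits round the stub at (470,58). Nut at (281,229) matches its prediction. I need its flat angle.

```bash
python3 - <<'E'
from h import *
im,p=load('w4'); c=cv2.resize(im[185:265,235:330],None,fx=7,fy=7,interpolation=cv2.INTER_CUBIC)
# overlay of metric hexes at top corners for yaw candidates
cv2.imwrite('pics/w4c.png',c)
for n,P in (('bush',[.5542,.1195,.02]),('padM',[.5046,-.0135,.003]),('padL',[.66,.2034,.003])): print(n,proj(p,P))
E
```

```text
bush [319.6993632  123.98713037]
padM [174.91013449  71.15067989]
padL [398.05129041 227.16574797]
```

View pics/w4c.png

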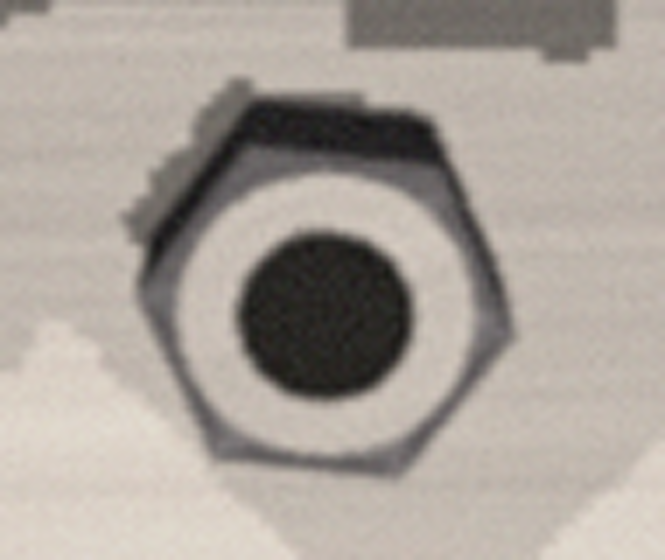

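```bash
python3 - <<'E'
from h import *
im,p=load('w4')
Q=np.array([px2pt(p,235+x/7,185+y/7,.026)[:2] for x,y in [(245,145),(440,160),(510,335),(400,472),(215,457),(140,285)]])
print(Q.round(4),Q.mean(0)); d=Q-Q.mean(0); print(np.linalg.norm(d,axis=1).round(4),np.degrees(np.arctan2(d[:,1],d[:,0])).round(1)%60)
print(px2pt(p,235+325/7,185+315/7,.028))
s=get_state();M=rot(s['eef_rot']);print(np.degrees(np.arctan2(M[1,0],M[0,0])))
E
```

```text
[[0.629  0.0726]
 [0.6316 0.0992]
 [0.6569 0.1088]
 [0.6771 0.0934]
 [0.6745 0.0673]
 [0.6489 0.0576]] [0.65300292 0.08315327]
[0.0262 0.0268 0.026  0.0262 0.0267 0.0259] [23.8 23.3 21.3 23.1 23.7 20.8]
[0.65294088 0.08315716 0.028     ]
89.12318025939149
```

carry_out(offset=[[0.02,0,-0.03],[0.02,0,-0.04],[0.005,-0.001,-0.04],[0,0,-0.03],[0,0,0],[0,0,0]], twist=[8,8,7.5,0,0,0])

```text
clock: 10.8
tool_pos: [0.6541, 0.0874, 0.0812]
eef_rot: [0.395, 0.59, -0.589, -0.386]
contact_force: [0.9, 0.1, 0.2]
opening: 1.0
```

carry_out(offset=[[-0.001,-0.004,-0.03],[0,0,-0.025],[0,0,-0.012],[0,0,-0.006],[0,0,0],[0,0,0]], twist=[0,0,0,0,0,0])

```text
clock: 11.55
tool_pos: [0.6531, 0.0818, 0.0075]
eef_rot: [0.396, 0.59, -0.589, -0.386]
contact_force: [0.5, 0.2, 0.5]
opening: 1.004
```

carry_out(offset=[[0,0,0],[0,0,0],[0,0,0],[0,0,0],[0,0,0],[0,0,0],[0,0,0]], twist=[0,0,0,0,0,0,0], grip=0.035, newtons=40)

```text
clock: 12.42
tool_pos: [0.6525, 0.0817, 0.0068]
eef_rot: [0.396, 0.589, -0.589, -0.386]
contact_force: [-0.0, 0.4, 0.2]
opening: 0.518
```

carry_out(offset=[[0,0,0.03],[0,0,0.04],[0,0,0.01],[0,0,0],[0,0,0]], twist=[0,0,0,0,0])

```text
clock: 13.05
tool_pos: [0.6515, 0.0808, 0.0849]
eef_rot: [-0.395, -0.588, 0.59, 0.387]
contact_force: [-0.9, 0.2, -3.8]
opening: 0.519
```

carry_out(offset=[[0.002,0.03,0],[0.002,0.04,0],[0.002,0.04,0],[0.002,0.0125,0],[0,0,-0.03],[0,0,0],[0,0,0]], twist=[0,0,0,0,0,0,0])

```text
clock: 13.92
tool_pos: [0.6608, 0.2029, 0.0567]
eef_rot: [-0.396, -0.589, 0.589, 0.387]
contact_force: [0.4, 0.2, -1.7]
opening: 0.517
```

carry_out(offset=[[0,0,-0.02],[0,0,-0.015],[0,0,-0.008],[0,0,-0.003],[0,0,0],[0,0,0]], twist=[0,0,0,0,0,0])

```text
clock: 14.68
tool_pos: [0.6609, 0.2043, 0.0113]
eef_rot: [0.396, 0.59, -0.589, -0.386]
contact_force: [0.0, 0.3, -1.7]
opening: 0.515
```

carry_out(offset=[[0,0,-0.001],[0,0,0]], twist=[0,0])

```text
clock: 14.92
tool_pos: [0.6606, 0.204, 0.0099]
eef_rot: [0.396, 0.589, -0.589, -0.386]
contact_force: [-0.5, -0.7, -2.2]
opening: 0.514
```

carry_out(offset=[[0,0,0],[0,0,0],[0,0,0],[0,0,0]], twist=[0,0,0,0], grip=0.088)

```text
clock: 15.42
tool_pos: [0.6606, 0.204, 0.0099]
eef_rot: [0.396, 0.589, -0.589, -0.386]
contact_force: [-0.0, -0.2, -0.2]
opening: 0.947
```

carry_out(offset=[[0,0,0.04],[0,0,0.05],[-0.025,-0.02,0.01],[-0.04,-0.035,0],[-0.04,-0.03,0],[0,0,0],[0,0,0]], twist=[0,0,-8,-8,-7,0,0])

```text
clock: 16.3
tool_pos: [0.5566, 0.1198, 0.1102]
eef_rot: [0.505, 0.499, -0.5, -0.496]
contact_force: [-0.5, 0.5, 0.7]
opening: 0.997
```

```bash
python3 - <<'E'
from h import *
im,p=shot('wrist','w5'); s=get_state(); t=s['tool_pos']; print(t)
for n,P in (('bush',[.5542,.1195,.02]),('padL',[.66,.2034,.003]),('nut',[.66,.2034,.031])): print(n,proj(p,P))
hsv=cv2.cvtColor(im,cv2.COLOR_RGB2HSV); m=cv2.inRange(hsv,(12,120,80),(35,255,255)); k,l,st,ce=cv2.connectedComponentsWithStats(m)
print([(st[i],ce[i].round(1)) for i in range(1,k) if st[i,4]>150])
E
```

```text
[0.55696712 0.12029332 0.11015566]
bush [275.12537718 211.79746568]
padL [381.65318579 334.90072637]
nut [392.3826967  358.28555012]
[(array([ 253,  185,   47,   49, 1712], dtype=int32), array([275.7, 209.3])), (array([ 58, 262,  69,  53, 851], dtype=int32), array([ 90.3, 287. ])), (array([  5, 299,  28,  73, 703], dtype=int32), array([ 14.7, 339. ])), (array([513, 299,  31,  73, 811], dtype=int32), array([532. , 337.5])), (array([121, 377,  55,  24, 959], dtype=int32), array([148.7, 390.5])), (array([ 238,  388,  322,   12, 1441], dtype=int32), array([424. , 396.7]))]
```

View pics/w5.png

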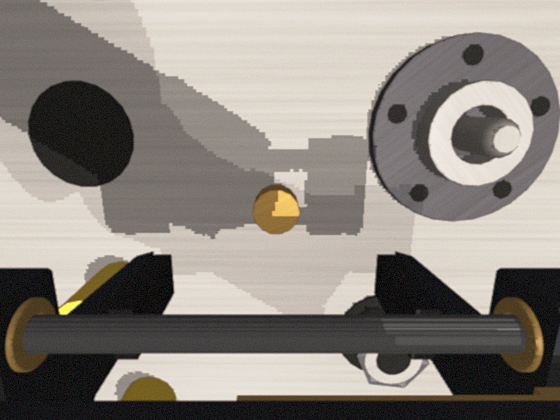

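Nut rests on the left pad (top at (393,360), as predicted). Bush at (276,210) matches its prediction. Picking it up.

carry_out(offset=[[-0.0025,-0.0005,-0.04],[0,0,-0.035],[0,0,-0.018],[0,0,-0.008],[0,0,-0.004],[0,0,0],[0,0,0]], twist=[0,0,0,0,0,0,0])

```text
clock: 17.23
tool_pos: [0.5536, 0.1187, 0.0055]
eef_rot: [0.505, 0.499, -0.5, -0.496]
contact_force: [-0.2, -0.3, 0.7]
opening: 0.995
```

carry_out(offset=[[0,0,0],[0,0,0],[0,0,0],[0,0,0],[0,0,0],[0,0,0],[0,0,0],[0,0,0]], twist=[0,0,0,0,0,0,0,0], grip=0.02, newtons=35)

```text
clock: 18.23
tool_pos: [0.5531, 0.1187, 0.0047]
eef_rot: [0.505, 0.499, -0.5, -0.496]
contact_force: [0.4, 0.7, -0.6]
opening: 0.351
```

carry_out(offset=[[0,0,0.03],[0,0,0.05],[0,0,0.03],[0,0,0],[0,0,0]], twist=[0,0,0,0,0])

```text
clock: 18.85
tool_pos: [0.5524, 0.1178, 0.1138]
eef_rot: [0.505, 0.498, -0.501, -0.496]
contact_force: [-0.1, -0.8, -2.3]
opening: 0.35
```

carry_out(offset=[[0.0158,-0.0496,0],[0.0158,-0.0496,0],[0.0158,-0.0496,0],[0.0158,-0.0496,0],[0.0158,-0.0496,0],[0.0158,-0.0496,0],[0.0158,-0.0496,0],[0,0,0]], twist=[0,0,0,0,0,0,0,0])

```text
clock: 19.85
tool_pos: [0.6622, -0.2359, 0.1115]
eef_rot: [0.508, 0.494, -0.5, -0.498]
contact_force: [-0.5, 0.8, -1.5]
opening: 0.351
```

carry_out(offset=[[0,0,-0.02],[0,0,0],[0,0,0]], twist=[0,0,0])

```text
clock: 20.23
tool_pos: [0.6634, -0.2269, 0.0941]
eef_rot: [0.504, 0.499, -0.501, -0.496]
contact_force: [-0.3, -0.0, -0.4]
opening: 0.353
```

```bash
python3 - <<'E'
from h import *
im,p=shot('wrist','w6'); s=get_state(); t=s['tool_pos']; print(t)
print(proj(p,[.663,-.229,.003]),proj(p,[.6593,-.0851,.06]),proj(p,t+[0,0,.015]))
E
```

```text
[ 0.6637748  -0.22734525  0.09469736]
[272.5025788  214.71370954] [550.27545087 239.44158118] [273.14931516 292.60223797]
```

View pics/w6.png

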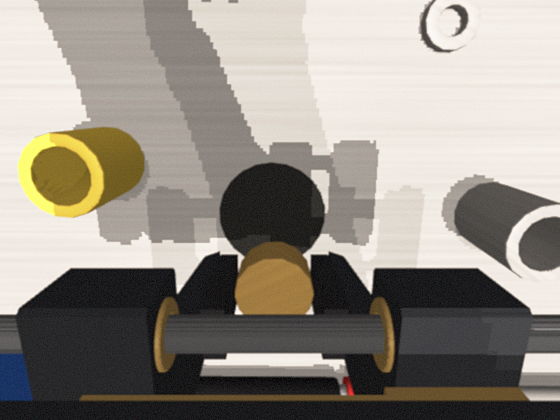

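carry_out(offset=[[0,-0.001,-0.03],[0,0,-0.025],[0,0,-0.015],[0,0,-0.008],[0,0,-0.005],[0,0,0],[0,0,0]], twist=[0,0,0,0,0,0,0])

```text
clock: 21.15
tool_pos: [0.6642, -0.2298, 0.0125]
eef_rot: [0.506, 0.499, -0.5, -0.496]
contact_force: [0.1, 0.4, -1.8]
opening: 0.354
```

carry_out(offset=[[0,0,-0.003],[0,0,-0.001],[0,0,0]], twist=[0,0,0])

```text
clock: 21.52
tool_pos: [0.6636, -0.2298, 0.0078]
eef_rot: [0.505, 0.498, -0.5, -0.496]
contact_force: [0.3, 0.2, -0.7]
opening: 0.356
```

carry_out(offset=[[0,0,0],[0,0,0],[0,0,0],[0,0,0],[0,0,0]], twist=[0,0,0,0,0], grip=0.075)

```text
clock: 22.15
tool_pos: [0.6637, -0.2297, 0.0078]
eef_rot: [0.505, 0.499, -0.5, -0.496]
contact_force: [0.3, 0.2, 0.1]
opening: 0.851
```

carry_out(offset=[[0,0,0.05],[0,0,0.06],[0,0.045,0.06],[0,0.05,0.01],[0,0.049,0],[0,0,0],[0,0,0]], twist=[0,0,0,0,0,0,0], grip=0.088)

```text
clock: 23.02
tool_pos: [0.6636, -0.0942, 0.1775]
eef_rot: [0.506, 0.498, -0.501, -0.496]
contact_force: [0.2, -0.5, -1.2]
opening: 1.001
```

```bash
python3 - <<'E'
from h import *
im,p=shot('wrist','w7'); s=get_state(); t=s['tool_pos']; print(t)
print(proj(p,[.663,-.229,.023]),proj(p,[.6593,-.0851,.06]),proj(p,[.6593,-.0851,.0]))
E
```

```text
[ 0.66353407 -0.09526255  0.17730833]
[116.53405485 193.25035453] [288.52363073 199.53804588] [286.74133378 183.49007584]
```

View pics/w7.png

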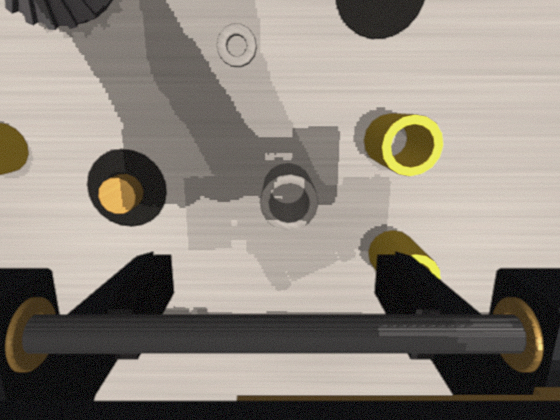

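Bush is centred on the right pad (118,195). Grey sleeve top at (289,200) matches its prediction. Picking it up.

carry_out(offset=[[-0.004,0.01,-0.03],[0,0,-0.045],[0,0,-0.02],[0,0,0],[0,0,0]], twist=[0,0,0,0,0])

```text
clock: 23.7
tool_pos: [0.6609, -0.0835, 0.0842]
eef_rot: [0.506, 0.499, -0.499, -0.496]
contact_force: [0.3, -0.3, 0.4]
opening: 1.0
```

carry_out(offset=[[-0.0015,-0.0015,-0.025],[0,0,-0.02],[0,0,-0.01],[0,0,-0.003],[0,0,0],[0,0,0]], twist=[0,0,0,0,0,0])

```text
clock: 24.45
tool_pos: [0.6587, -0.0846, 0.0254]
eef_rot: [0.505, 0.499, -0.5, -0.496]
contact_force: [0.5, 0.7, -1.2]
opening: 0.999
```

carry_out(offset=[[0,0,0],[0,0,0],[0,0,0],[0,0,0],[0,0,0],[0,0,0],[0,0,0]], twist=[0,0,0,0,0,0,0], grip=0.03, newtons=35)

```text
clock: 25.32
tool_pos: [0.6582, -0.0846, 0.0247]
eef_rot: [0.505, 0.499, -0.5, -0.496]
contact_force: [-0.3, -0.2, -0.5]
opening: 0.484
```

carry_out(offset=[[0,0,0.03],[0,0,0.05],[0,0,0.05],[0,0,0],[0,0,0]], twist=[0,0,0,0,0])

```text
clock: 25.95
tool_pos: [0.6571, -0.0852, 0.1535]
eef_rot: [0.505, 0.498, -0.501, -0.496]
contact_force: [0.0, 0.3, -2.6]
opening: 0.477
```

carry_out(offset=[[-0.038,0.018,0],[-0.038,0.018,0],[-0.038,0.018,0],[-0.038,0.018,0],[0,0,-0.03],[0,0,0],[0,0,0]], twist=[0,0,0,0,0,0,0])

```text
clock: 26.82
tool_pos: [0.5063, -0.0129, 0.1244]
eef_rot: [0.505, 0.498, -0.5, -0.496]
contact_force: [-0.1, -0.1, -3.4]
opening: 0.48
```

carry_out(offset=[[0,0,-0.03],[0,0,-0.025],[0,0,0],[0,0,0]], twist=[0,0,0,0])

```text
clock: 27.32
tool_pos: [0.507, -0.0126, 0.0706]
eef_rot: [0.506, 0.499, -0.5, -0.496]
contact_force: [-0.2, -1.4, -2.3]
opening: 0.482
```

carry_out(offset=[[-0.003,-0.001,-0.02],[0,0,-0.013],[0,0,-0.006],[0,0,-0.002],[0,0,0],[0,0,0]], twist=[0,0,0,0,0,0])

```text
clock: 28.08
tool_pos: [0.5034, -0.0137, 0.0291]
eef_rot: [0.505, 0.499, -0.5, -0.496]
contact_force: [-1.2, -0.6, -1.8]
opening: 0.483
```

carry_out(offset=[[0,0,-0.001],[0,0,0],[0,0,0]], twist=[0,0,0])

```text
clock: 28.45
tool_pos: [0.5031, -0.0137, 0.0278]
eef_rot: [0.505, 0.498, -0.5, -0.496]
contact_force: [-0.4, -1.2, -1.5]
opening: 0.482
```

carry_out(offset=[[0,0,0],[0,0,0],[0,0,0],[0,0,0],[0,0,0]], twist=[0,0,0,0,0], grip=0.088)

```text
clock: 29.08
tool_pos: [0.5032, -0.0137, 0.0277]
eef_rot: [0.505, 0.499, -0.5, -0.496]
contact_force: [-0.0, -0.5, 0.6]
opening: 0.999
```

carry_out(offset=[[0,0,0.03],[0,0,0.05],[0,0,0.05],[-0.035,-0.044,0.02],[-0.035,-0.044,0],[0,0,0],[0,0,0]], twist=[0,0,0,0,0,0,0])

```text
clock: 29.95
tool_pos: [0.4338, -0.1013, 0.1779]
eef_rot: [0.505, 0.499, -0.5, -0.496]
contact_force: [0.0, -0.7, -0.1]
opening: 0.999
```

```bash
python3 - <<'E'
from h import *
im,p=shot('wrist','w8'); s=get_state(); t=s['tool_pos']; print(t)
print(proj(p,[.4329,-.102,.014]),proj(p,[.4329,-.102,.0]),'sleeve',proj(p,[.5046,-.0135,.063]))
E
```

```text
[ 0.43425408 -0.1006332   0.17789946]
[275.23082808 190.17079506] [275.3266222  186.80050893] sleeve [387.7500998  292.99959654]
```

View pics/w8.png

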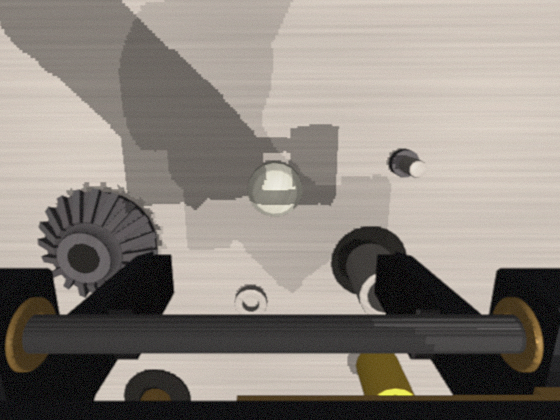

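Cap at (276,189) matches its prediction. Sleeve stands on the middle pad. Picking up the cap.

carry_out(offset=[[-0.001,-0.001,-0.05],[0,0,-0.05],[0,0,-0.035],[0,0,-0.02],[0,0,0],[0,0,0]], twist=[0,0,0,0,0,0])

```text
clock: 30.75
tool_pos: [0.433, -0.1018, 0.0231]
eef_rot: [0.505, 0.499, -0.5, -0.496]
contact_force: [-0.1, -0.5, 0.8]
opening: 0.998
```

carry_out(offset=[[0,0,-0.01],[0,0,-0.007],[0,0,-0.002],[0,0,0],[0,0,0]], twist=[0,0,0,0,0])

```text
clock: 31.38
tool_pos: [0.4324, -0.1028, 0.0042]
eef_rot: [0.505, 0.499, -0.5, -0.496]
contact_force: [0.4, -0.4, -0.8]
opening: 0.997
```

carry_out(offset=[[0,0,0],[0,0,0],[0,0,0],[0,0,0],[0,0,0],[0,0,0],[0,0,0]], twist=[0,0,0,0,0,0,0], grip=0.035, newtons=25)

```text
clock: 32.25
tool_pos: [0.4322, -0.1026, 0.0037]
eef_rot: [0.505, 0.499, -0.5, -0.496]
contact_force: [0.2, -0.1, -0.1]
opening: 0.531
```

carry_out(offset=[[0,0,0.03],[0,0,0.05],[0,0,0.04],[0,0,0],[0,0,0]], twist=[0,0,0,0,0])

```text
clock: 32.88
tool_pos: [0.4371, -0.1067, 0.101]
eef_rot: [0.512, 0.498, -0.498, -0.491]
contact_force: [0.3, 0.5, -0.7]
opening: 0.53
```

```bash
python3 - <<'E'
from h import *
im,p=shot('wrist','w9'); s=get_state(); t=s['tool_pos']; print(t)
print(proj(p,t+[0,0,.011]), 'rims',[proj(p,t+[.024*np.cos(a),.024*np.sin(a),.0105]).round(1) for a in np.arange(4)*np.pi/2])
q=shot('top','top1')[1]
i2=cv2.imread('pics/top1.png')
cv2.imwrite('pics/c9.png',np.hstack([cv2.resize(im[180:340,180:370,::-1],(475,400)),cv2.resize(i2[215:259,245:285],(320,400))[:, :]]))
print('padM top',proj(q,[.5046,-.0135,.003]),'sleeve top',proj(q,[.5046,-.0135,.063]))
E
```

```text
[ 0.43677786 -0.106603    0.10062024]
[274.20887763 285.45197164] rims [array([274.6, 335.9]), array([333.6, 285.1]), array([273.8, 228.9]), array([215.3, 284.6])]
padM top [264.61570841 236.08564683] sleeve top [263.96395528 236.2492585 ]
```

View pics/c9.png

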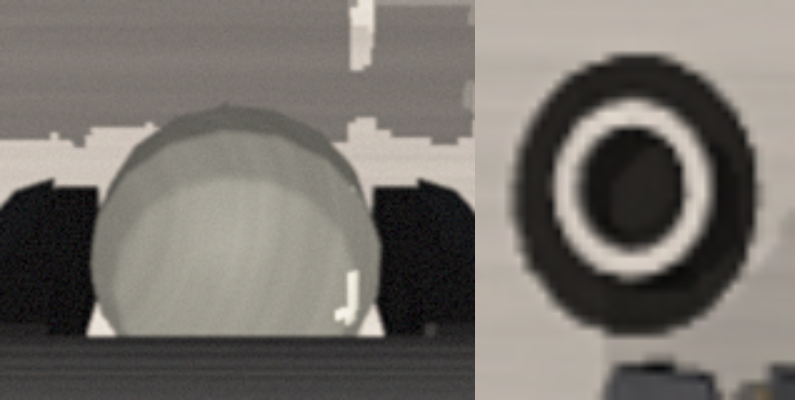

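Cap held, dome up, centred at column 274. The sleeve is centred on its pad in the top view. Carrying the cap over.

carry_out(offset=[[0,0,0.02],[0.022,0.031,0],[0.022,0.031,0],[0.022,0.031,0],[0,0,0],[0,0,0]], twist=[0,0,0,0,0,0])

```text
clock: 33.72
tool_pos: [0.5022, -0.014, 0.1203]
eef_rot: [0.512, 0.497, -0.5, -0.491]
contact_force: [-0.4, -0.2, -0.9]
opening: 0.532
```

carry_out(offset=[[0.001,0,-0.02],[0,0,-0.015],[0,0,-0.008],[0,0,0],[0,0,0]], twist=[0,0,0,0,0])

```text
clock: 34.35
tool_pos: [0.5045, -0.0132, 0.0787]
eef_rot: [0.512, 0.499, -0.498, -0.491]
contact_force: [-0.4, 0.6, 0.3]
opening: 0.53
```

carry_out(offset=[[-0.001,-0.001,-0.005],[0,0,-0.004],[0,0,-0.002],[0,0,0],[0,0,0]], twist=[0,0,0,0,0])

```text
clock: 34.98
tool_pos: [0.5034, -0.0141, 0.0675]
eef_rot: [0.512, 0.499, -0.498, -0.491]
contact_force: [-0.3, 0.0, -0.3]
opening: 0.531
```

carry_out(offset=[[0,0,-0.001],[0,0,0],[0,0,0]], twist=[0,0,0])

```text
clock: 35.35
tool_pos: [0.5036, -0.0141, 0.0668]
eef_rot: [0.512, 0.499, -0.498, -0.491]
contact_force: [0.2, 0.2, 4.7]
opening: 0.533
```

carry_out(offset=[[0,0,0],[0,0,0],[0,0,0],[0,0,0],[0,0,0]], twist=[0,0,0,0,0], grip=0.08)

```text
clock: 35.98
tool_pos: [0.5034, -0.0142, 0.0664]
eef_rot: [0.512, 0.499, -0.498, -0.491]
contact_force: [-0.4, -0.7, -0.5]
opening: 0.91
```

carry_out(offset=[[0,0,0.02],[0,0,0.04],[0,0,0.04],[-0.02,0,0.04],[-0.04,0,0.02],[0,0,0],[0,0,0]], twist=[0,0,0,0,0,0,0])

```text
clock: 36.85
tool_pos: [0.444, -0.0144, 0.2264]
eef_rot: [0.512, 0.499, -0.498, -0.491]
contact_force: [0.3, 0.3, -0.8]
opening: 0.907
```

```bash
python3 - <<'E'
from h import *
im,p=shot('scene','s2'); w,pw=shot('wrist','w10'); print(get_state()['tool_pos'])
for n,P in (('bear',[.5027,.241,.034]),('nut',[.66,.2034,.031]),('bush',[.663,-.229,.023]),('cap',[.5045,-.014,.077]),('sleeve bottom',[.5045,-.014,.003])): print(n,proj(p,P).round(),proj(pw,P).round())
a=cv2.resize(im[150:350,110:500,::-1],None,fx=2,fy=2)
cv2.imwrite('pics/fin.png',a)
cv2.imwrite('pics/fin2.png',cv2.resize(w[:,:,::-1],None,fx=1.4,fy=1.4))
E
```

```text
[ 0.44415167 -0.01415385  0.22593457]
bear [440. 254.] [543. 241.]
nut [395. 305.] [477. 374.]
bush [170. 241.] [ 92. 368.]
cap [308. 201.] [278. 260.]
sleeve bottom [307. 233.] [279. 232.]
```

View pics/fin.png

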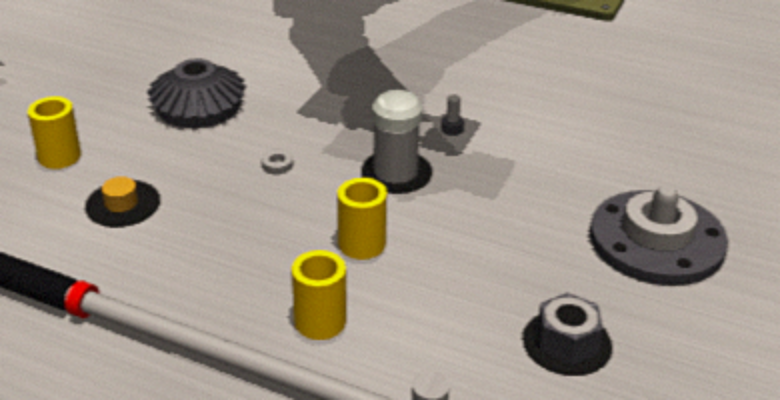

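View pics/fin2.png

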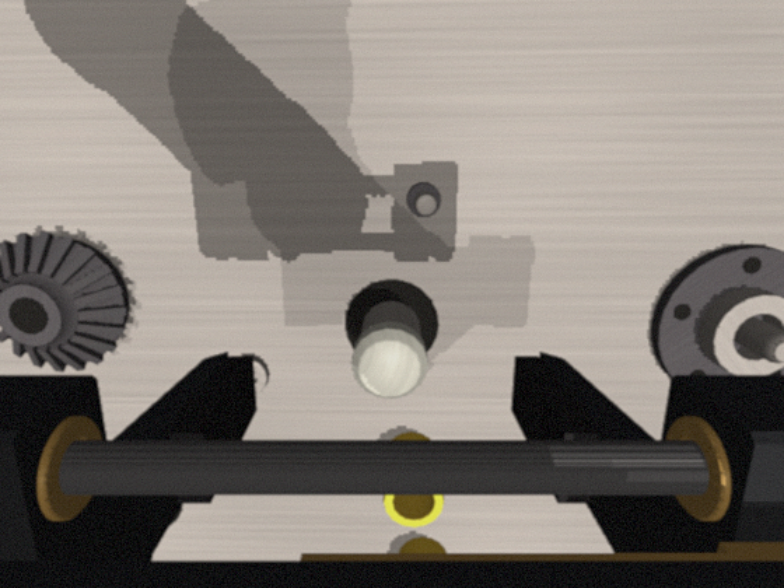

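The scene view shows the bearing flat round the stub at (660,218), the nut (568,325) and bush (120,193) flat on their pads, and the sleeve with its cap dome up on the middle pad (397,140). Nothing was knocked over.

```bash
python3 -c "
from h import *
print(get_state()['clock'],get_state()['contact_force']); print(job.finish_job())"
```

```text
36.95 [-0.01348912  0.7274623  -0.21009431]
the job is handed in; nothing more can be done
None
```

All five parts are laid out as asked, and I handed the job in at about 37 s of the 115 s allowed. No verdict was reported.

- **Where things went:** the hub was on the robot's left (+y). The bearing is on its flange, the nut on the left pad, the bush on the right pad, and the sleeve with the cap on top on the middle pad. I did not touch the yellow look-alikes or the small ring.
- **Last checks:** in the last views, after the arm had backed off, every part looked upright or flat. By eye, each was within about 1–2 mm of its target, and the measured force was near zero. I did not measure final heights or tilts.
- **What went wrong:** the first grasp of the bearing was too high (tool at 17 mm instead of 5 mm). I opened, went lower and gripped it again before lifting. No check failed after that.

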